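Clip the slide carriers into the loading frame and set its thumbscrew

ROBOT

A 6-joint arm with a two-finger parallel gripper is mounted at the origin on the work surface. World frame = base frame: x ahead of the robot, y to its left, z up, the work surface at z = 0. Lengths are in m, angles in degrees, forces in N, time in s.
With the tool pointing down it reaches from about 0.25 to 0.725 m from the base axis. Payload 9.7 kg.
Tool frame: the origin (TCP) lies between the finger pads; the fingertips stand 19 mm ahead of it and the grasp point (between the pads) is the TCP; z points along the fingers, y is the line along which they close (so a half turn about z gives the same grasp; the last joint's range is limited). The gripper opens to 85 mm and grips with 20 to 120 N. Pads are 22 mm wide; open, the fingers measure 114 mm over their backs; the gripper's body (76 mm by 85 mm) begins 54 mm behind the grasp point. The pads swing forward as they close: fully open they stand 13 mm farther back than shut.
Start: joints at [75.688, 4.979, 10.078, 95.1, 0, 90], TCP at [0.136, 0.533, 0.25] pointing down, gripper open.
Joint ranges: [-179.16, 179.16], [-48.56, 103.87], [-65.8, 70.77], [-126.05, 130.52], [-82.76, 87.17], [-180, 180]. Speed limits (degrees/s): [127.2, 127.2, 147.25, 180, 180, 180].

INTERFACE

Orientations are given as [roll, pitch, yaw] about the fixed x, y, z axes, in that order (R = Rz(yaw) Ry(pitch) Rx(roll)).
In Python, from workcell import telemetry, camera, calibration, workorder gives the robot as it stands.
- The arm moves only by the tool play_rows, never from a script. Its argument "increments" is a list of rows, each a list of 3 entries, a list of its own where there are three numbers: the shift along the tool's x, y, z in mm, then the turn, a rotation vector about the tool's x, y, z in degrees, then the closure, from 0 (fully open) to 1 (shut). In form: [[[x, y, z], [ax, ay, az], jaw], ...]. A call has 1 to 20 rows; each row is the pose to reach, as a shift and turn from the pose commanded when the call began, along the tool's axes at that moment; what a row does not reach only later rows make up. A row lasts 1/10 s, in which the tool goes at most 50 mm and 8.59 degrees, less where a joint would pass 70% of its speed; a pose out of reach is approached as far as the arm can. A call with a gripper value outside its range is refused whole. The fingers move at their own pace and stop on an object; "grip_force" is the grip in N (left out, the last holds). Time passes only in rows, so rows that repeat a pose let the fingers close. It gives the time, the measured TCP pose, the force, the opening and the grip force at its end, in the units of the state.
- telemetry.get_obs(): the state, without advancing time (a new reading comes with each control period).
- camera(name): name is "scene" or "top"; returns (picture, depth): 384x512x3 uint8, red, green, blue; 384x512 float32, m along the optical axis (not along the pixel's ray), 0 where there is no reading.
- calibration(name): a dict with "vertical_fov" (degrees; the focal length in pixels is half the picture's height over the tangent of half this angle, whatever the lens; pixels are square), "cx", "cy" (the principal point, pixels), "rvec" (rotation vector, rad) and "tvec" (3), from world to camera coordinates, as OpenCV has them. Camera axes: x right, y down, z forward; pixel columns grow to the right and rows downward; lengths in m; the calibration is good to about 2 mm. A picture is of the moment at which its call begins. calibration takes no time and is no camera call.
- workorder.job_done(): hands the job in; it is judged then, once.
The state is a dict: "time": time; "q": joint angles; "qd": joint speeds; "joint_efforts": joint torques, N m; "ee_pos": TCP position; "tcp_rot": TCP orientation; "wrist_force": force on the tool from outside, world axes, zero at the start; "torque": the same for the moment, N m; "opening": finger opening in m; "grasp_force": force on a finger pad.
Only numpy, scipy, OpenCV 4.12 (cv2) and the standard library are available. Lean on these libraries where they do the work, as an engineer would, in place of code of your own. Each camera call takes 0.05 s, during which the arm holds its last target. There are 200 camera calls.

TASK

Load every slide carrier lying on the bench into the loading frame, face up and one to a nest, pushing each down past the spring clips at its ends until it snaps fully home. Once they are all in, turn the winged thumbscrew clockwise until it bottoms, then back it off a quarter turn. Leave the bottles and the slide box where they are, and if a carrier gets knocked out of place, put it back before you finish.

Things in the scene. Friction and masses are not known exactly. Their poses are not given: they have to be found in the camera images.
- frame: loading frame, fixed to the bench: an aluminium base plate (225 x 325 mm, 8 mm thick) with six nests, two along x by three along y, and a thumbscrew beside them. Origin: on the bench, in the middle of the six nests; its x runs along the nests' length, z up, +y towards the thumbscrew. Highest points: clip tips 50 mm above the bench, thumbscrew 60 mm
- nest0 (a point): Centre of this nest's seat, 24 mm above the bench; x along its length. All six nests are alike; any carrier fits any nest, either way round. The carrier lies on seat blocks 24 to 43 mm from the centre, with 1.5 mm play all round; between them the sides are open for fingers to 16 mm below the seat. At (-58, -90) mm in the frame's x, y
- nest1 (a point): Another nest. At each end (+-x) of every nest stands a sprung steel clip 24 mm wide; its nose, 12 mm above the seat, overhangs the carrier's end by 2.5 mm; above the nose a ramp, 25 degrees from vertical, opens outward up to 26 mm above the seat. At (-58, 0) mm in the frame's x, y
- nest2 (a point): Another nest. In every nest a carrier let down from above rests on the clip ramps, underside about 15 mm above the seat; pushed down level with 6 to 20 N it spreads the clips, which snap over its top edges as its underside meets the seat. At (-58, 90) mm in the frame's x, y
- nest3 (a point): Another nest. Every nest has four flared side cheeks, 27 to 39 mm from the centre along x, 18.5 mm off its centre line at the seat, leaning 20 degrees outward, up to 16 mm above the seat. At (58, -90) mm in the frame's x, y
- nest4 (a point): Another nest, the same. At (58, 0) mm in the frame's x, y
- nest5 (a point): Another nest, the same. At (58, 90) mm in the frame's x, y
- carrier0: slide carrier: flat pale plastic bar 84 (x) x 34 (y) x 10 (z) mm, 45 g, with two dark glass windows on top either side of a solid middle web and a paper label at one end; starts lying flat, face up, loose on the bench. Origin: centre of its underside. Grip it across the 34 mm width at mid-length
- carrier1: another slide carrier, same as carrier0; three to five carriers are there, absent ones have no pose
- carrier2: another slide carrier, same as carrier0; three to five carriers are there, absent ones have no pose
- carrier3: another slide carrier, same as carrier0; three to five carriers are there, absent ones have no pose
- carrier4: another slide carrier, same as carrier0; three to five carriers are there, absent ones have no pose
- thumbscrew (a joint): angle of the winged thumbscrew (rad): grows as it is turned clockwise seen from above; it bottoms on a hard stop at 5.0 and can be unscrewed to 0. Its upright wing follows the turn; friction 0.05 N m, stays where it is left, and does not rise or sink noticeably
- screw_grip (a point): middle of the thumbscrew's wing, on its axis, 49 mm above the bench, at frame (0, 170) mm. Wing: black upright bar 40 mm long (this point's x, towards a white mark), 10 mm thick (y), 38 to 60 mm above the bench. Below it a steel-dark collar 22 mm across, and a grey boss 34 mm across up to 24 mm above the bench
- oil_bottle: small amber dropper bottle, 32 mm across, 75 mm tall, black cap, standing on the bench; a bystander. Origin: centre of its underside
- saline_bottle: clear bottle, 64 mm across, 170 mm tall, white cap, standing on the bench; a bystander. Origin: centre of its underside
- slide_box: white closed slide box, 90 x 80 x 30 mm, lying on the bench; a bystander. Origin: centre of its underside
There are look-alikes about, which are no part of the job. Leave any green look-alike of the carrier0 alone.

How it is judged:
By the outcome, as a careful person would: the job done as asked, in the order asked, and still so for the second after the job is handed in, with the robot touching nothing.
Of carrier0, carrier1, carrier2, carrier3, carrier4 only 3 to 5 are there at a start; the rules pass over those that are not, and their reading is None.
At some moment in a run one of carrier0, carrier1, carrier2, carrier3, carrier4 may be knocked a few centimetres aside while the robot is not near it.
Once in a run the grip may slacken for a moment while it holds something.
It also fails if it takes over 210 s, if anything falls off the work surface, if the arm or the gripper's body presses on something with over 40 N, if the wrist force passes 120 N, or if a joint passes its speed limit or range.

## Working session

There is one attempt and no reset: what is moved stays moved. The work goes in short steps, Python scripts to look and compute and a tool call to move; the robot and the scene stay as the last step left them, time stands still between calls to the robot, and variables do not carry over. Pictures are saved under pics/ and viewed, at most 14 in all, crops included, and the job is handed in when it is done.

Besides the shell and the picture viewer there is one more tool, called after ">>>" as name(argument=value, ...) on one line, values as JSON. play_rows: Moves the arm, as the interface text tells. Its arguments: {"type":"object","properties":{"increments":{"type":"array"},"grip_force":{"type":"number"}},"required":["increments"]}

```bash
mkdir -p pics; ls; cat > h.py <<'E'
import numpy as np, cv2
from workcell import telemetry, camera, calibration, workorder
def cal(n):
    c=calibration(n); f=192/np.tan(np.radians(c["vertical_fov"])/2)
    R=cv2.Rodrigues(np.array(c["rvec"],float))[0]; return f,c["cx"],c["cy"],R,np.array(c["tvec"],float)
def cloud(n,d):
    f,cx,cy,R,t=cal(n); v,u=np.mgrid[0:384,0:512]
    P=np.stack([(u-cx)/f*d,(v-cy)/f*d,d],-1); return (P-t)@R
def ray(n,u,v,z):
    f,cx,cy,R,t=cal(n); c=-R.T@t; r=R.T@np.array([(u-cx)/f,(v-cy)/f,1]); return c+r*(z-c[2])/r[2]
def proj(n,p):
    f,cx,cy,R,t=cal(n); q=R@np.array(p)+t; return f*q[0]/q[2]+cx,f*q[1]/q[2]+cy
def save(name,im,s=1.5):
    cv2.imwrite("pics/"+name,cv2.cvtColor(cv2.resize(im,None,fx=s,fy=s,interpolation=cv2.INTER_CUBIC),cv2.COLOR_RGB2BGR))
E
python3 - <<'E'
from h import *
for n in("top","scene"):
    im,d=camera(n); save(n+"0.png",im); np.save(n+"_d.npy",d); np.save(n+"_im.npy",im)
    print(n,calibration(n))
o=telemetry.get_obs(); print(o)
E
```

```text
pics
top {'vertical_fov': 49.33859899246292, 'cx': 260.61546165910596, 'cy': 189.69672838806255, 'rvec': array([ 2.09895722, -2.1636886 ,  0.16432582]), 'tvec': array([0.08970541, 0.61447323, 1.46285109])}
scene {'vertical_fov': 46.20517464216557, 'cx': 245.73859970071945, 'cy': 190.784992749477, 'rvec': array([ 2.15008029,  1.0996338 , -0.44074481]), 'tvec': array([-0.41031896, -0.26055934,  1.68073574])}
{'time': 0.1, 'q': array([7.56882901e+01, 5.00753585e+00, 1.00382456e+01, 9.51005875e+01,
       7.36238658e-05, 9.00013900e+01]), 'qd': array([-0.00564057, -0.0490403 ,  0.13105669, -0.0527905 ,  0.08780199,
        0.00025103]), 'joint_efforts': array([ 5.84768277e-04, -5.21561694e+01,  4.65653872e+01,  1.59179885e-02,
       -5.28008366e-05, -2.08739931e-05]), 'ee_pos': array([0.13590976, 0.5327417 , 0.24965122]), 'tcp_rot': array([-1.79930122e+02, -7.19285438e-05,  1.65686900e+02]), 'wrist_force': array([-0.17151064, -0.38822716,  0.36986711]), 'torque': array([0.01565426, 0.03640485, 0.00041913]), 'grasp_force': 0.0, 'opening': 0.08570988818097813}
```

View pics/top0.png

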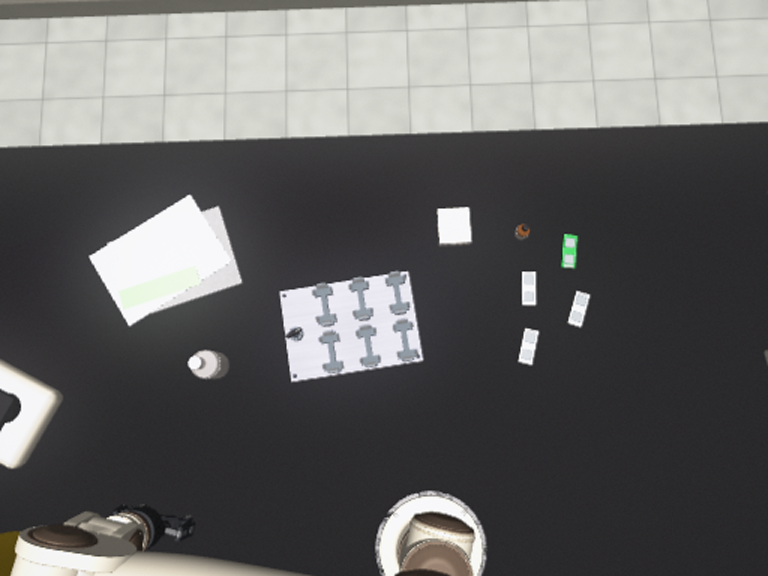

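View pics/scene0.png

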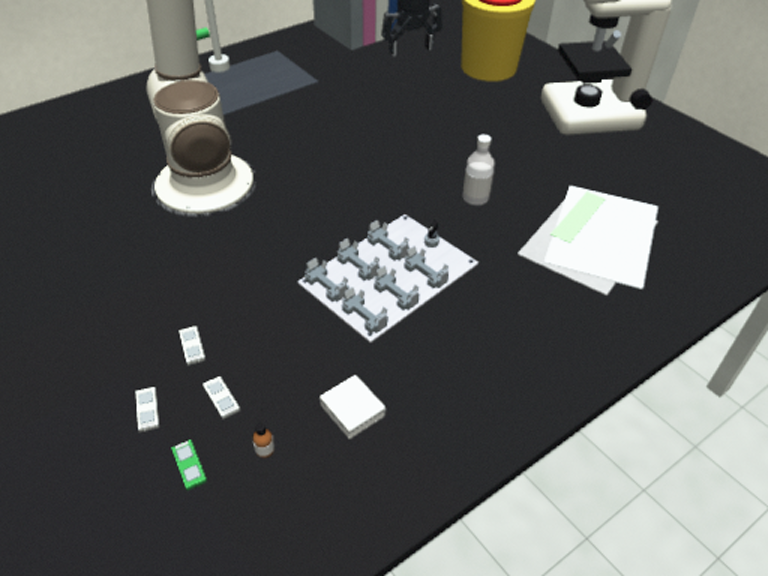

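The top view (1.5x) shows three white carriers at (528,288), (579,309) and (528,346), and the same three in the scene view. The green look-alike at (569,251) and the white slide box at (454,226) are the things that could be mistaken for carriers. The frame is around (351,327), with the thumbscrew at (295,334). Next I measure these and check one crop.

```bash
cat >> h.py <<'E'
def blobs(n,im,zt,amin=80,amax=700):
    hsv=cv2.cvtColor(im,cv2.COLOR_RGB2HSV); m=((hsv[...,2]>110)).astype(np.uint8)
    k,l,s,c=cv2.connectedComponentsWithStats(m); out=[]
    for i in range(1,k):
        if amin<s[i,4]<amax:
            ys,xs=np.where(l==i)
            sat=hsv[...,1][l==i].mean()
            W=np.array([ray(n,x,y,zt)[:2] for x,y in zip(xs,ys)])
            r=cv2.minAreaRect((W*1000).astype(np.float32)); b=cv2.boxPoints(r)
            e=[b[1]-b[0],b[2]-b[1]]; L=max(e,key=np.linalg.norm); a=np.degrees(np.arctan2(L[1],L[0]))%180
            out.append((np.round(c[i]).tolist(),int(s[i,4]),round(float(sat)),np.round(r[0],1).tolist(),np.round(r[1],1).tolist(),round(float(a),1)))
    return out
E
python3 - <<'E'
from h import *
ims={n:np.load(n+"_im.npy") for n in("top","scene")}
for n in ims:
    print(n)
    for b in blobs(n,ims[n],0.010): 
        if abs(b[3][0])<900 and abs(b[3][1])<900 and b[3][0]>200: print(b)
# plate
for n,(u,v) in {"top":(351,327),"scene":(388,280)}.items():
    im=ims[n]; hsv=cv2.cvtColor(im,cv2.COLOR_RGB2HSV); m=(hsv[...,2]>60).astype(np.uint8)
    k,l,s,c=cv2.connectedComponentsWithStats(m); u=int(u/1.5);v=int(v/1.5)
    i=np.bincount(l[v-15:v+15,u-15:u+15].ravel()).argmax() ; 
    lab=[j for j in np.unique(l[v-30:v+30,u-30:u+30]) if j and s[j,4]>1500]; print(lab,[s[j] for j in lab])
    ys,xs=np.where(np.isin(l,lab)); W=np.array([ray(n,x,y,0.008)[:2] for x,y in zip(xs,ys)])*1000
    r=cv2.minAreaRect(W.astype(np.float32)); print(n,r,cv2.boxPoints(r).round(1).tolist())
t=cv2.resize(ims["top"][170:265,180:290],None,fx=5,fy=5,interpolation=cv2.INTER_CUBIC)
s=cv2.resize(ims["top"][145:250,335:410],None,fx=3,fy=3,interpolation=cv2.INTER_CUBIC)
c=np.zeros((475,780,3),np.uint8); c[:475,:550]=t; c[:315,555:780]=s
save("crop1.png",c,1)
E
```

```text
top
([303.0, 150.0], 541, 3, [769.9, -91.6], [94.9, 83.4], 1.3)
([379.0, 167.0], 209, 88, [695.7, -374.4], [34.2, 86.2], 171.5)
([352.0, 192.0], 228, 5, [604.4, -269.0], [33.4, 83.6], 176.4)
([386.0, 206.0], 228, 6, [549.8, -386.9], [35.8, 86.6], 160.1)
([352.0, 231.0], 236, 5, [462.0, -257.7], [36.1, 86.3], 164.2)
([136.0, 242.0], 318, 7, [443.3, 530.0], [74.2, 68.1], 44.8)
sceneTraceback (most recent call last):
  File "<stdin>", line 5, in <module>
  File "h.py", line 22, in blobs
    W=np.array([ray(n,x,y,zt)[:2] for x,y in zip(xs,ys)])
                ~~~^^^^^^^^^^
  File "h.py", line 10, in ray
    f,cx,cy,R,t=cal(n); c=-R.T@t; r=R.T@np.array([(u-cx)/f,(v-cy)/f,1]); return c+r*(z-c[2])/r[2]
                ~~~^^^
  File "h.py", line 4, in cal
    c=calibration(n); f=192/np.tan(np.radians(c["vertical_fov"])/2)
ValueError: time passes only in moves, steps and waits
```

```bash
cat > fix.py <<'E'
import re
s=open('h.py').read()
s=s.replace('def cal(n):\n    c=','_C={}\ndef cal(n):\n    if n not in _C: _C[n]=cal_(n)\n    return _C[n]\ndef cal_(n):\n    c=')
open('h.py','w').write(s)
E
python3 fix.py
cat > m.py <<'E'
from h import *
ims={n:np.load(n+"_im.npy") for n in("top","scene")}
for n in ["scene"]:
    for b in blobs(n,ims[n],0.010): 
        if b[3][0]>200: print(b)
for n,(u,v) in {"top":(351,327),"scene":(388,280)}.items():
    im=ims[n]; hsv=cv2.cvtColor(im,cv2.COLOR_RGB2HSV); m=(hsv[...,2]>60).astype(np.uint8)
    k,l,s,c=cv2.connectedComponentsWithStats(m); u=int(u/1.5);v=int(v/1.5)
    lab=[j for j in np.unique(l[v-30:v+30,u-30:u+30]) if j and s[j,4]>1500]; print(lab,[s[j].tolist() for j in lab])
    ys,xs=np.where(np.isin(l,lab)); W=np.array([ray(n,x,y,0.008)[:2] for x,y in zip(xs,ys)])*1000
    r=cv2.minAreaRect(W.astype(np.float32)); print(n,r,cv2.boxPoints(r).round(1).tolist())
t=cv2.resize(ims["top"][170:265,180:290],None,fx=5,fy=5,interpolation=cv2.INTER_CUBIC)
s=cv2.resize(ims["top"][145:250,335:410],None,fx=3,fy=3,interpolation=cv2.INTER_CUBIC)
c=np.zeros((475,780,3),np.uint8); c[:475,:550]=t; c[:315,555:780]=s
save("crop1.png",c,1)
E
python3 m.py
```

```text
([320.0, 114.0], 595, 7, [361.4, 594.0], [66.3, 302.5], 132.7)
([127.0, 229.0], 305, 10, [467.1, -255.8], [36.0, 91.5], 164.2)
([147.0, 264.0], 363, 10, [608.4, -265.8], [36.2, 88.4], 177.5)
([97.0, 272.0], 383, 10, [555.1, -384.9], [36.0, 89.8], 160.6)
([175.0, 296.0], 149, 94, [739.0, -253.0], [30.2, 46.0], 157.9)
([125.0, 309.0], 438, 96, [698.7, -372.1], [35.6, 86.7], 171.8)
[np.int32(1)] [[0, 0, 512, 256, 68153]]
top ((891.0609130859375, 96.71728515625), (2058.662109375, 1016.4594116210938), 87.84768676757812) [[344.5, -912.7999877929688], [1360.300048828125, -951.0], [1437.5999755859375, 1106.199951171875], [421.79998779296875, 1144.4000244140625]]
[np.int32(12)] [[198, 142, 122, 87, 5486]]
scene ((514.5838623046875, 179.1584014892578), (262.65582275390625, 343.12042236328125), 7.554344177246094) [[361.79998779296875, 332.0], [407.0, -8.199999809265137], [667.2999877929688, 26.399999618530273], [622.2000122070312, 366.5]]
```

View pics/crop1.png

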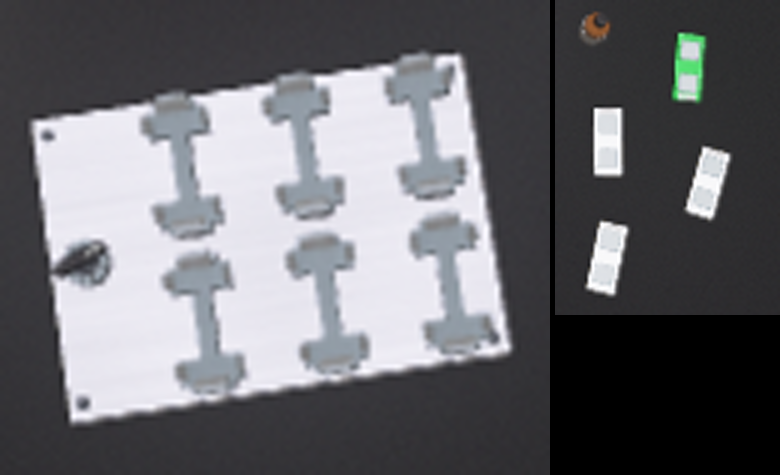

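```bash
cat > f.py <<'E'
from h import *
from scipy.optimize import least_squares
for n in("top","scene"):
    im=np.load(n+"_im.npy"); d=np.load(n+"_d.npy"); W=cloud(n,d)*1000
    v=im.max(2)
    box=np.zeros((384,512),bool)
    if n=="top": box[170:265,180:290]=1
    else: box[135:235,190:325]=1
    hi=v>170
    m=(hi&box&(abs(W[...,2]-8)<12)).astype(np.uint8)
    k,l,s,c=cv2.connectedComponentsWithStats(m); m=l==1+s[1:,4].argmax()
    ys,xs=np.where(m); P=np.array([ray(n,x,y,.008)[:2]*1000 for x,y in zip(xs,ys)])
    r=cv2.minAreaRect(P.astype(np.float32)); print(n,"plate",r, "zmed",np.median(W[m][:,2]))
    g=box&(W[...,2]>18)&(d>0)
    G=W[g]; print(len(G))
    # init angle from rect
    a0=np.radians(8); c0=np.array([515,160.])
    def nest(p):
        R=np.array([[np.cos(p[2]),-np.sin(p[2])],[np.sin(p[2]),np.cos(p[2])]])
        return np.array([[x,y] for x in(-58,58) for y in(-90,0,90)])@R.T+p[:2],R
    for a0 in (np.radians(5),np.radians(10)):
      p=np.array([515,150.,a0])
      for it in range(30):
        N,R=nest(p); D=np.linalg.norm(G[:,None,:2]-N,axis=2); i=D.argmin(1); ok=D.min(1)<52
        # mean per nest
        Mn=np.array([G[ok&(i==j)][:,:2].mean(0) for j in range(6)])
        q=least_squares(lambda q:(nest(q)[0]-Mn).ravel(),p).x
        if np.abs(q-p).max()<1e-4: break
        p=q
      print(n,"grid",p[:2],np.degrees(p[2]),"res",(nest(p)[0]-Mn).round(1).tolist(),[int((ok&(i==j)).sum()) for j in range(6)])
    R=nest(p)[1]; L=(G[:,:2]-p[:2])@R; sc=(abs(L[:,1]-170)<25)&(abs(L[:,0])<30)
    print("screw pts",G[sc][:,2].max() if sc.any() else 0, sc.sum(), L[sc].mean(0))
E
python3 f.py
```

```text
top plate ((526.6231079101562, 175.4151153564453), (223.9468994140625, 323.3711853027344), 7.41379451751709) zmed 8.04505142462459
1476
top grid [532.99253399 139.50371835] 7.382648226325511 res [[-0.0, 0.1], [0.7, 0.3], [0.1, -0.0], [-0.1, 0.1], [-0.3, -0.1], [-0.4, -0.3]] [232, 225, 234, 221, 228, 232]
top grid [532.99253399 139.50371835] 7.382648225112902 res [[-0.0, 0.1], [0.7, 0.3], [0.1, -0.0], [-0.1, 0.1], [-0.3, -0.1], [-0.4, -0.3]] [232, 225, 234, 221, 228, 232]
screw pts 69.76235823398899 75 [ -3.688701   167.86821915]
scene plate ((528.8785400390625, 176.47738647460938), (225.60940551757812, 325.1094970703125), 7.495898723602295) zmed 8.138920709059304
2029
scene grid [498.65825686 135.3470914 ] 7.233674060542188 res [[-5.9, -1.0], [-5.4, -1.8], [-5.0, -1.1], [4.8, 0.9], [5.3, 1.3], [6.2, 1.7]] [196, 180, 174, 307, 287, 273]
scene grid [498.65825686 135.3470914 ] 7.233674082547282 res [[-5.9, -1.0], [-5.4, -1.8], [-5.0, -1.1], [4.8, 0.9], [5.3, 1.3], [6.2, 1.7]] [196, 180, 174, 307, 287, 273]
screw pts 60.40439538265029 14 [ 25.34137365 167.31179781]
```

Three white carriers, windows up, at about A (605,-268), B (550,-386) and C (462,-257) mm. The one with the green body is the look-alike. The frame origin is about (532,140) at 7.4°. I'll write a move-calculation helper and set out.

```bash
cat > go.py <<'E'
import sys
from h import *
from scipy.spatial.transform import Rotation as Ro
FO=np.array([532.5,140.5]); FA=7.43
def fr(x,y):
    a=np.radians(FA); return FO+np.array([x*np.cos(a)-y*np.sin(a),x*np.sin(a)+y*np.cos(a)])
def inc(x,y,z,yaw):
    o=telemetry.get_obs(); R=Ro.from_euler('xyz',o["tcp_rot"],degrees=True)
    T=Ro.from_euler('xyz',[180,0,yaw],degrees=True)
    return (R.inv().apply(np.array([x,y,z])-o["ee_pos"]*1000)).round(1), (R.inv()*T).as_rotvec(degrees=True).round(2)
if __name__=="__main__":
    a=[float(v) for v in sys.argv[1:]]; print(*inc(*a)); o=telemetry.get_obs(); print(o["q"].round(1),o["time"])
E
python3 go.py 462.5 -257.5 100 164.2
python3 -c "
from go import *
for k,p in dict(n0=(-58,-90),n3=(58,-90),n4=(58,0),n1=(-58,0),s=(0,170)).items(): print(k,fr(*p).round(1))"
```

```text
[-511.8 -684.8  150.5] [-0.07  0.    1.49]
[75.7  5.  10.  95.1  0.  90. ] 0.1
n0 [486.6  43.8]
n3 [601.7  58.8]
n4 [590. 148.]
n1 [475. 133.]
s [510.5 309.1]
```

>>> play_rows(increments=[[[-30,-40,0],[0,0,0.2],0.42],[[-60,-80,0],[0,0,0.4],0.42],[[-90,-120,0],[0,0,0.6],0.42],[[-120,-160,0],[0,0,0.8],0.42],[[-150,-200,0],[0,0,1],0.42],[[-180,-240,0],[0,0,1],0.42],[[-210,-280,0],[0,0,1],0.42],[[-240,-320,0],[0,0,1],0.42],[[-270,-360,0],[0,0,1],0.42],[[-300,-400,0],[0,0,1.5],0.42],[[-330,-440,0],[0,0,1.5],0.42],[[-360,-480,0],[0,0,1.5],0.42],[[-390,-520,0],[0,0,1.5],0.42],[[-420,-560,0],[0,0,1.5],0.42],[[-450,-600,0],[0,0,1.5],0.42],[[-480,-640,0],[0,0,1.5],0.42],[[-500,-670,30],[0,0,1.5],0.42],[[-512,-685,70],[0,0,1.5],0.42],[[-512,-685,110],[0,0,1.5],0.42],[[-512,-685,150],[0,0,1.5],0.42]], grip_force=60)

```text
time: 2.1
ee_pos: [0.4624, -0.2579, 0.098]
tcp_rot: [180.0, -0.1, 164.1]
wrist_force: [0.6, -0.8, 0.3]
opening: 0.0495
grasp_force: 0.0
```

```bash
python3 go.py 462.5 -257.5 70 164.2; python3 - <<'E'
from h import *
im,d=camera("scene"); 
print(blobs("scene",im,.01))
save("c2.png",im[170:330,50:250],3.5); print(telemetry.get_obs()["opening"])
E
```

```text
[-0.   0.5 28. ] [ 0.02 -0.06 -0.08]
[-29.2   2.   -9.9  78.2   0.  -13.3] 2.1
[([189.0, 9.0], 639, 21, [-678.8, 642.9], [186.8, 260.6], 147.4), ([253.0, 14.0], 235, 33, [-472.4, 882.6], [66.7, 315.9], 141.8), ([412.0, 21.0], 180, 17, [63.1, 1475.9], [61.9, 272.2], 122.2), ([320.0, 112.0], 521, 7, [354.9, 600.6], [65.9, 282.2], 132.7), ([86.0, 105.0], 186, 25, [-185.5, -113.4], [111.6, 46.1], 54.5), ([127.0, 229.0], 301, 11, [466.8, -255.7], [35.9, 90.6], 165.1), ([147.0, 264.0], 360, 11, [608.4, -265.6], [35.9, 88.4], 177.2), ([97.0, 272.0], 381, 11, [554.7, -384.8], [36.0, 89.1], 160.5), ([125.0, 309.0], 422, 97, [698.8, -372.1], [35.4, 84.6], 171.8)]
0.04985773336114246
```

View pics/c2.png

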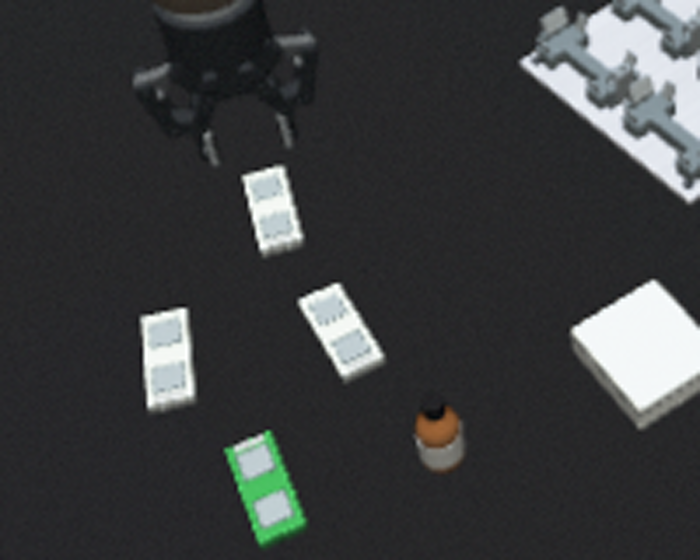

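The carriers are unmoved and the gripper is aligned above C (crop 272,210).

>>> play_rows(increments=[[[0,0,25],[0,0,0],0.42],[[0,0,45],[0,0,0],0.42],[[0,0,60],[0,0,0],0.42],[[0,0,70],[0,0,0],0.42],[[0,0,75],[0,0,0],0.42],[[0,0,77],[0,0,0],0.42],[[0,0,77],[0,0,0],0.42],[[0,0,77],[0,0,0],0.6],[[0,0,77],[0,0,0],0.7],[[0,0,77],[0,0,0],0.8],[[0,0,77],[0,0,0],0.8],[[0,0,77],[0,0,0],0.8]], grip_force=60)

```text
time: 3.35
ee_pos: [0.4633, -0.2577, 0.0245]
tcp_rot: [-180.0, 0.1, 164.2]
wrist_force: [-1.2, -0.5, 6.8]
opening: 0.0313
grasp_force: 59.5
```

>>> play_rows(increments=[[[0,0,-10],[0,0,0],0.8],[[0,0,-30],[0,0,0],0.8],[[0,0,-60],[0,0,0],0.8],[[0,0,-80],[0,0,0],0.8],[[0,0,-80],[0,0,0],0.8]])

```text
time: 3.85
ee_pos: [0.4641, -0.2581, 0.1071]
tcp_rot: [-179.9, 0.3, 164.2]
wrist_force: [-0.1, 0.2, -0.0]
opening: 0.032
grasp_force: 59.5
```

```bash
python3 go.py 601.7 58.8 100 187.4; python3 - <<'E'
from h import *
im,d=camera("scene"); 
im2,_=camera("top")
a=cv2.resize(im[190:290,90:190],(400,400),interpolation=3); b=cv2.resize(im2[180:280,310:410],(400,400),interpolation=3)
save("c3.png",np.hstack([a,b]),1); o=telemetry.get_obs(); print(o["opening"],o["wrist_force"],o["torque"])
E
```

```text
[-46.  342.5   6.9] [ -0.13   0.28 -23.21]
[-29.1   1.7  -9.2  78.8  -0.  -13.3] 3.85
0.03128154415342711 [-0.11099541 -0.34508486 -0.43760353] [-0.0216569   0.0106609   0.02165768]
```

View pics/c3.png

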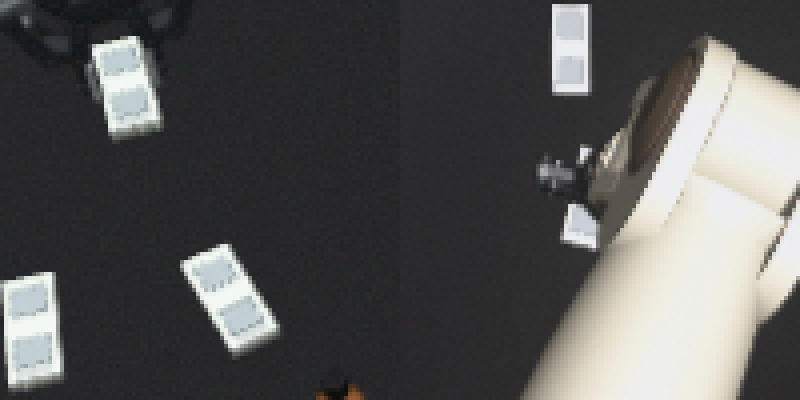

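Carrier C is held level; the other two have not moved. Going to nest3.

>>> play_rows(increments=[[[-4,34,5],[0,0,-3],0.8],[[-9,70,5],[0,0,-6],0.8],[[-14,105,5],[0,0,-9],0.8],[[-19,140,5],[0,0,-12],0.8],[[-24,175,5],[0,0,-15],0.8],[[-29,210,5],[0,0,-18],0.8],[[-34,250,5],[0,0,-21],0.8],[[-39,290,5],[0,0,-23.2],0.8],[[-44,325,5],[0,0,-23.2],0.8],[[-46,342.5,5],[0,0,-23.2],0.8],[[-46,342.5,5],[0,0,-23.2],0.8],[[-46,342.5,5],[0,0,-23.2],0.8]])

```text
time: 5.15
ee_pos: [0.5997, 0.0592, 0.0973]
tcp_rot: [-180.0, -0.1, -172.6]
wrist_force: [-0.3, 0.2, -0.4]
opening: 0.0316
grasp_force: 59.5
```

```bash
python3 go.py 601.7 58.8 70 187.4; python3 - <<'E'
from go import *
im,d=camera("scene"); np.save("s4.npy",im)
im2,_=camera("top"); np.save("t4.npy",im2); o=telemetry.get_obs(); z=o["ee_pos"][2]-.0145
u,v=map(int,proj("scene",(.6017,.0588,z))); print(u,v,z,o["opening"])
for b in blobs("scene",im,z): 
    if abs(b[0][0]-u)<40: print(b)
a=cv2.resize(im[v-50:v+50,u-50:u+50],(500,500),interpolation=3)
u,v=map(int,proj("top",(.6017,.0588,z))); b=cv2.resize(im2[v-25:v+35,u-18:u+18],(300,500),interpolation=3)
save("c4.png",np.hstack([a,b]),1)
E
```

```text
[-2.  -0.7 27.3] [-0.02 -0.11  0.  ]
[ 5.6 12.   1.  79.1 -0.  -1.8] 5.15
242 193 0.08344664374723076 0.031127915719833192
```

View pics/c4.png

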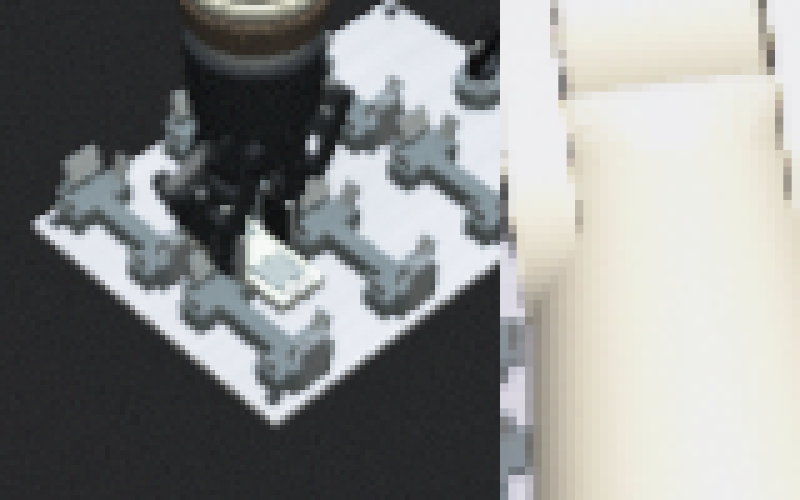

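```bash
python3 - <<'E'
from go import *
o=telemetry.get_obs(); p=o["ee_pos"]; a=np.radians(7.43); X=np.array([np.cos(a),np.sin(a),0]);Y=np.array([-np.sin(a),np.cos(a),0])
u0,v0=242,193
for sy in(-1,1):
  for zz in(-14.5,-24.5):
    q=p+X*.042+Y*.017*sy+np.array([0,0,zz/1000]); u,v=proj("scene",q); print(sy,zz,round((u+.5-u0+50)*5),round((v+.5-v0+50)*5))
q=p+X*.042+np.array([0,0,-.0145]);print("5mm x ->",5*(np.array(proj("scene",q+X*.005))-proj("scene",q)),"5mm z",5*(np.array(proj("scene",q+[0,0,.005]))-proj("scene",q)))
# nest3 landmarks: clip tip at +x end (frame 58+42+1.5+..., z50)
for f in [(58+42+4,-90,50),(58,-90,24),(112.5,-127.5,8)]:
    w=fr(f[0],f[1]); u,v=proj("scene",(w[0]/1000,w[1]/1000,f[2]/1000)); print(f,round((u+.5-u0+50)*5),round((v+.5-v0+50)*5))
E
```

```text
-1 -14.5 282 305
-1 -24.5 282 317
1 -14.5 325 275
1 -24.5 324 287
5mm x -> [6.08273206 4.6796773 ] 5mm z [ 0.13507382 -5.98652745]
(104, -90, 50) 310 335
(58, -90, 24) 255 322
(112.5, -127.5, 8) 272 423
```

```bash
python3 - <<'E'
from go import *
im=np.load("s4.npy"); c=im[185:220,228:268]; e=cv2.resize(c,None,fx=15,fy=15,interpolation=3)
p=telemetry.get_obs()["ee_pos"]; a=np.radians(7.43); X=np.array([np.cos(a),np.sin(a),0]);Y=np.array([-np.sin(a),np.cos(a),0])
def px(q): u,v=proj("scene",q); return (int((u+.5-228)*15),int((v+.5-185)*15))
for zz in(-.0145,-.0245):
    Q=[px(p+X*x+Y*y+[0,0,zz]) for x,y in((-.042,-.017),(.042,-.017),(.042,.017),(-.042,.017))]
    cv2.polylines(e,[np.array(Q)],True,(255,0,0),1)
def fx(x,y,z): w=fr(x,y)/1000; return px(np.array([w[0],w[1],z/1000]))
for x in(58-43,58+43):
    cv2.polylines(e,[np.array([fx(x,-102,36),fx(x,-78,36)])],False,(0,255,255),2)
cv2.polylines(e,[np.array([fx(34,-90,24),fx(82,-90,24)])],False,(0,255,0),1)
save("c5.png",e,1)
E
```

```text
(no output)
```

View pics/c5.png

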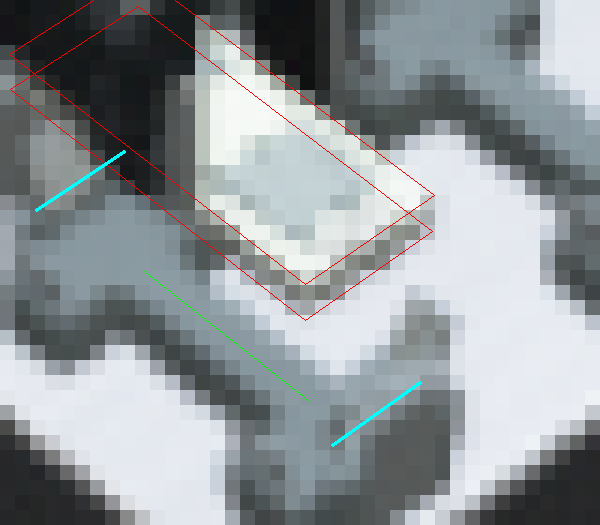

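The top-face outline matches the predicted held pose, and the nest outline matches the frame estimate. Lowering onto the ramps.

>>> play_rows(increments=[[[-2,-0.7,8],[0,0,0],0.8],[[-2,-0.7,16],[0,0,0],0.8],[[-2,-0.7,22],[0,0,0],0.8],[[-2,-0.7,27],[0,0,0],0.8],[[-2,-0.7,30],[0,0,0],0.8],[[-2,-0.7,33],[0,0,0],0.8],[[-2,-0.7,33],[0,0,0],0.8]])

```text
time: 5.95
ee_pos: [0.6021, 0.0592, 0.0651]
tcp_rot: [-180.0, -0.0, -172.6]
wrist_force: [-2.9, -0.3, 1.1]
opening: 0.0309
grasp_force: 59.8
```

>>> play_rows(increments=[[[0.8,0,2],[0,0,0],0.8],[[0.8,0,4],[0,0,0],0.8],[[0.8,0,6],[0,0,0],0.8],[[0.8,0,8],[0,0,0],0.8],[[0.8,0,8],[0,0,0],0.8]], grip_force=100)

```text
time: 6.45
ee_pos: [0.6019, 0.0592, 0.0577]
tcp_rot: [-180.0, 0.1, -172.6]
wrist_force: [0.3, -0.9, 2.8]
opening: 0.0296
grasp_force: 99.3
```

>>> play_rows(increments=[[[0,0,3],[0,0,0],0.8],[[0,0,6],[0,0,0],0.8],[[0,0,8],[0,0,0],0.8],[[0,0,10],[0,0,0],0.8],[[0,0,11],[0,0,0],0.8],[[0,0,11],[0,0,0],0.8]])

```text
time: 7.05
ee_pos: [0.6014, 0.0591, 0.0487]
tcp_rot: [-180.0, 0.1, -172.6]
wrist_force: [-10.0, -0.5, 22.7]
opening: 0.0293
grasp_force: 103.0
```

>>> play_rows(increments=[[[0,0,1],[0,0,0],0.8],[[0,0,2],[0,0,0],0.8],[[0,0,3],[0,0,0],0.8],[[0,0,3],[0,0,0],0.8]])

```text
time: 7.45
ee_pos: [0.6015, 0.0591, 0.0485]
tcp_rot: [-180.0, 0.1, -172.6]
wrist_force: [-20.3, -1.9, 42.6]
opening: 0.0296
grasp_force: 106.0
```

>>> play_rows(increments=[[[0,0,-2],[0,0,0],0.8],[[0,0,-4],[0,0,0],0.8],[[0,0,-4],[0,0,0],0.6],[[0,0,-4],[0,0,0],0.45],[[0,0,-4],[0,0,0],0.45],[[0,0,-10],[0,0,0],0.45],[[0,0,-30],[0,0,0],0.45],[[0,0,-60],[0,0,0],0.45],[[0,0,-100],[0,0,0],0.45],[[0,0,-100],[0,0,0],0.45]])

```text
time: 8.45
ee_pos: [0.6037, 0.0593, 0.1495]
tcp_rot: [-180.0, 0.5, -172.6]
wrist_force: [0.5, 0.1, -0.2]
opening: 0.0468
grasp_force: 0.0
```

```bash
python3 go.py 601.7 58.8 70 187.4; python3 - <<'E'
from go import *
im,d=camera("scene"); np.save("s6.npy",im); W=cloud("scene",d)*1000
w=fr(58,-90); a=np.radians(FA); L=(W[...,:2]-w)@np.array([[np.cos(a),-np.sin(a)],[np.sin(a),np.cos(a)]])
for x0,x1 in((-42,-30),(-28,-10),(-8,8),(10,28),(30,42)):
    m=(L[...,0]>x0)&(L[...,0]<x1)&(abs(L[...,1])<15)&(im.min(2)>100)&(W[...,2]<60); print(x0,m.sum(),np.median(W[m][:,2]).round(1) if m.any() else None)
e=cv2.resize(im[175:225,215:275],None,fx=11,fy=11,interpolation=3)
save("c6.png",e,1)
E
```

```text
[ 2.7 -0.2 79.4] [-0.01  0.47 -0.01]
[ 5.6 11.4  6.1 84.2  0.  -1.8] 8.45
-42 37 34.4
-28 53 33.5
-8 49 33.3
10 49 34.7
30 20 33.9
```

View pics/c6.png

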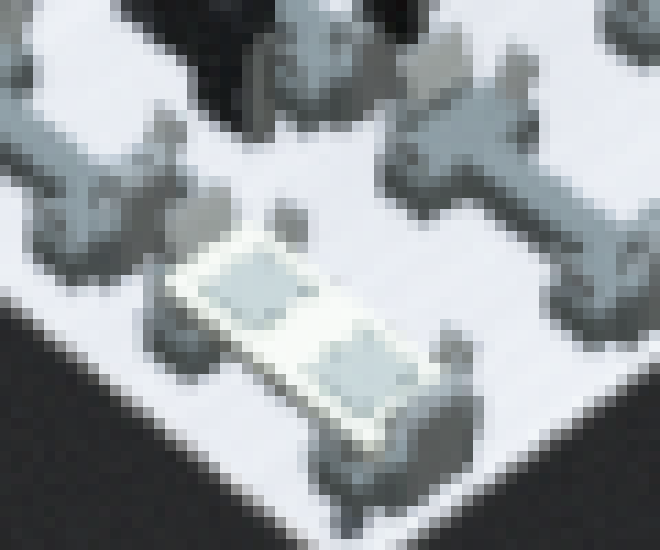

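Carrier C is seated level in nest3 (top 34 mm over its whole length). Next is A.

```bash
python3 go.py 605 -268.5 100 177; python3 - <<'E'
from h import *
print([b for b in blobs("scene",np.load("s6.npy"),.01) if b[3][1]<0 and b[3][0]>300])
E
```

```text
[  40.4 -325.2   46.5] [ 0.02  0.3  10.39]
[ 5.6 11.5  5.9 84.1 -0.  -1.8] 8.5
[([147.0, 264.0], 361, 10, [608.4, -265.8], [36.2, 88.4], 177.5), ([97.0, 272.0], 383, 11, [555.1, -384.9], [36.0, 89.8], 160.6), ([175.0, 295.0], 134, 95, [739.5, -253.2], [30.5, 43.5], 153.8), ([125.0, 309.0], 431, 97, [699.2, -372.3], [35.5, 85.5], 172.3)]
```

>>> play_rows(increments=[[[5,-40,5],[0,0,2],0.42],[[10,-80,10],[0,0,3],0.42],[[15,-120,15],[0,0,4],0.42],[[20,-160,20],[0,0,6],0.42],[[25,-200,25],[0,0,8],0.42],[[30,-240,30],[0,0,10.4],0.42],[[35,-280,35],[0,0,10.4],0.42],[[40.4,-325.2,45],[0,0,10.4],0.42],[[40.4,-325.2,45],[0,0,10.4],0.42],[[40.4,-325.2,45],[0,0,10.4],0.42],[[40.4,-325.2,45],[0,0,10.4],0.42]], grip_force=60)

```text
time: 9.6
ee_pos: [0.6032, -0.2679, 0.0978]
tcp_rot: [180.0, -0.0, 177.0]
wrist_force: [0.9, 0.6, 0.1]
opening: 0.0494
grasp_force: 0.0
```

```bash
python3 go.py 605 -268.5 24 177;  python3 - <<'E'
from h import *
print([b for b in blobs("scene",camera("scene")[0],.01) if b[3][1]<0 and b[3][0]>300])
E
```

```text
[-1.9 -0.5 73.8] [ 0.03 -0.05  0.01]
[-24.   19.8  10.7  80.9   0.  -21. ] 9.6
[([147.0, 264.0], 359, 12, [608.4, -265.6], [35.9, 88.4], 177.2), ([97.0, 272.0], 378, 12, [554.8, -384.8], [35.9, 89.1], 160.4), ([125.0, 309.0], 419, 96, [698.7, -372.6], [34.2, 84.6], 171.8)]
```

>>> play_rows(increments=[[[-2,-0.5,25],[0,0,0],0.42],[[-2,-0.5,45],[0,0,0],0.42],[[-2,-0.5,60],[0,0,0],0.42],[[-2,-0.5,70],[0,0,0],0.42],[[-2,-0.5,74.5],[0,0,0],0.42],[[-2,-0.5,74.5],[0,0,0],0.42],[[-2,-0.5,74.5],[0,0,0],0.6],[[-2,-0.5,74.5],[0,0,0],0.8],[[-2,-0.5,74.5],[0,0,0],0.8],[[-2,-0.5,74.5],[0,0,0],0.8],[[-2,-0.5,74.5],[0,0,0],0.8]])

```text
time: 10.75
ee_pos: [0.606, -0.2695, 0.0252]
tcp_rot: [-180.0, 0.1, 177.0]
wrist_force: [-0.7, 0.9, 6.1]
opening: 0.0311
grasp_force: 60.0
```

>>> play_rows(increments=[[[0,0,-10],[0,0,0],0.8],[[0,0,-30],[0,0,0],0.8],[[0,0,-60],[0,0,0],0.8],[[0,0,-80],[0,0,0],0.8],[[0,0,-80],[0,0,0],0.8]])

```text
time: 11.25
ee_pos: [0.6067, -0.2699, 0.108]
tcp_rot: [-179.9, 0.3, 177.0]
wrist_force: [-0.1, 0.7, -1.2]
opening: 0.0311
grasp_force: 59.5
```

```bash
python3 go.py 486.4 44 100 187.4; python3 go.py 486.4 44 100 187.4
```

```text
[136.7 307.2   6.7] [ -0.14   0.29 -10.42]
[-24.   19.9  11.9  81.6  -0.  -21. ] 11.25
[136.7 307.2   6.7] [ -0.14   0.29 -10.42]
[-24.   19.9  11.9  81.6  -0.  -21. ] 11.25
```

>>> play_rows(increments=[[[14,30,2],[0,0,-2],0.8],[[28,62,4],[0,0,-4],0.8],[[42,94,4],[0,0,-6],0.8],[[56,126,4],[0,0,-8],0.8],[[70,158,4],[0,0,-10.4],0.8],[[84,190,4],[0,0,-10.4],0.8],[[98,222,4],[0,0,-10.4],0.8],[[112,254,4],[0,0,-10.4],0.8],[[126,285,4],[0,0,-10.4],0.8],[[136.7,307.2,4],[0,0,-10.4],0.8],[[136.7,307.2,4],[0,0,-10.4],0.8],[[136.7,307.2,4],[0,0,-10.4],0.8]])

```text
time: 12.45
ee_pos: [0.4847, 0.045, 0.0993]
tcp_rot: [-180.0, -0.0, -172.5]
wrist_force: [0.6, 0.3, 0.4]
opening: 0.0311
grasp_force: 59.6
```

```bash
python3 go.py 486.4 44 66 187.4; python3 - <<'E'
from go import *
im,d=camera("scene")
c=im[165:215,190:240]; e=cv2.resize(c,None,fx=11,fy=11,interpolation=3)
p=telemetry.get_obs()["ee_pos"]; a=np.radians(7.43); X=np.array([np.cos(a),np.sin(a),0]);Y=np.array([-np.sin(a),np.cos(a),0])
def px(q): u,v=proj("scene",q); return (int((u+.5-190)*11),int((v+.5-165)*11))
Q=[px(p+X*x+Y*y+[0,0,-.0152]) for x,y in((-.042,-.017),(.042,-.017),(.042,.017),(-.042,.017))]
cv2.polylines(e,[np.array(Q)],True,(255,0,0),1)
save("c7.png",e,1)
E
```

```text
[-1.6 -1.2 33.3] [-0.01 -0.03  0.06]
[  5.3  -3.9 -15.5  78.4  -0.   -2.1] 12.45
```

View pics/c7.png

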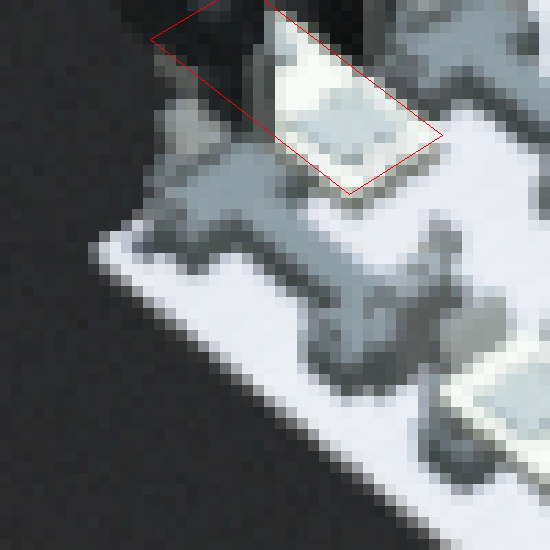

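The held carrier matches its predicted outline; pressing it into nest0.

>>> play_rows(increments=[[[-1.6,-1,8],[0,0,0],0.8],[[-1.6,-1,16],[0,0,0],0.8],[[-1.6,-1,24],[0,0,0],0.8],[[-1.6,-1,29],[0,0,0],0.8],[[-1.6,-1,33],[0,0,0],0.8],[[-1.6,-1,36],[0,0,0],0.8],[[-1.6,-1,38],[0,0,0],0.8],[[-1.6,-1,38],[0,0,0],0.8]], grip_force=100)

```text
time: 13.3
ee_pos: [0.4871, 0.044, 0.0624]
tcp_rot: [-180.0, 0.1, -172.6]
wrist_force: [-0.6, -1.8, 3.3]
opening: 0.0295
grasp_force: 99.7
```

>>> play_rows(increments=[[[0,0,3],[0,0,0],0.8],[[0,0,6],[0,0,0],0.8],[[0,0,9],[0,0,0],0.8],[[0,0,11],[0,0,0],0.8],[[0,0,13],[0,0,0],0.8],[[0,0,14.5],[0,0,0],0.8],[[0,0,14.5],[0,0,0],0.8]])

```text
time: 14.0
ee_pos: [0.4863, 0.0439, 0.0493]
tcp_rot: [-180.0, 0.0, -172.6]
wrist_force: [-13.0, -1.3, 24.2]
opening: 0.0289
grasp_force: 103.8
```

>>> play_rows(increments=[[[0,0,1],[0,0,0],0.8],[[0,0,2],[0,0,0],0.8],[[0,0,2],[0,0,0],0.8],[[0,0,-2],[0,0,0],0.8],[[0,0,-3],[0,0,0],0.8],[[0,0,-3],[0,0,0],0.6],[[0,0,-3],[0,0,0],0.45],[[0,0,-3],[0,0,0],0.45],[[0,0,-10],[0,0,0],0.45],[[0,0,-30],[0,0,0],0.45],[[0,0,-60],[0,0,0],0.45],[[0,0,-90],[0,0,0],0.45],[[0,0,-90],[0,0,0],0.45]])

```text
time: 15.3
ee_pos: [0.4886, 0.0441, 0.1421]
tcp_rot: [-180.0, 0.4, -172.6]
wrist_force: [0.5, -0.5, 0.5]
opening: 0.0466
grasp_force: 0.0
```

```bash
cat > chk.py <<'E'
from go import *
def chk(im,d,fx,fy):
    W=cloud("scene",d)*1000
    w=fr(fx,fy); a=np.radians(FA); L=(W[...,:2]-w)@np.array([[np.cos(a),-np.sin(a)],[np.sin(a),np.cos(a)]])
    o=[]
    for x0,x1 in((-42,-30),(-28,-10),(-8,8),(10,28),(30,42)):
        m=(L[...,0]>x0)&(L[...,0]<x1)&(abs(L[...,1])<15)&(im.min(2)>100)&(W[...,2]<60); o.append((int(m.sum()),np.median(W[m][:,2]).round(1) if m.any() else None))
    print((fx,fy),o)
if __name__=="__main__":
    im,d=camera("scene"); np.save("s8.npy",im)
    for n in((58,-90),(-58,-90),(58,0)): chk(im,d,*n)
    print([b for b in blobs("scene",im,.01) if b[3][1]<50 and b[3][0]>300])
E
python3 chk.py; python3 go.py 550.5 -386.5 98 160.3
```

```text
(58, -90) [(36, np.float64(34.0)), (55, np.float64(33.8)), (50, np.float64(33.2)), (51, np.float64(34.2)), (21, np.float64(35.0))]
(-58, -90) [(31, np.float64(35.2)), (45, np.float64(34.5)), (42, np.float64(33.4)), (39, np.float64(34.2)), (13, np.float64(35.0))]
(58, 0) [(36, np.float64(24.8)), (33, np.float64(22.8)), (30, np.float64(22.5)), (28, np.float64(25.0)), (7, np.float64(23.9))]
[([97.0, 272.0], 383, 10, [555.1, -384.9], [36.0, 89.8], 160.6), ([175.0, 295.0], 140, 94, [738.8, -252.9], [30.1, 45.0], 159.5), ([125.0, 309.0], 437, 97, [698.6, -372.2], [35.5, 86.7], 172.3)]
[  -6.5 -435.    41.9] [ 0.05  0.25 27.09]
[  5.2  -4.2 -11.4  82.6   0.   -2.2] 15.35
```

Both are seated. Carrier B has not moved.

>>> play_rows(increments=[[[-1,-40,5],[0,0,3],0.42],[[-1,-80,10],[0,0,6],0.42],[[-2,-120,15],[0,0,9],0.42],[[-2,-160,20],[0,0,12],0.42],[[-3,-200,25],[0,0,15],0.42],[[-3,-240,25],[0,0,18],0.42],[[-4,-280,25],[0,0,21],0.42],[[-5,-320,25],[0,0,24],0.42],[[-6,-360,30],[0,0,27],0.42],[[-6.5,-400,35],[0,0,27.1],0.42],[[-6.5,-435,40],[0,0,27.1],0.42],[[-6.5,-435,40],[0,0,27.1],0.42],[[-6.5,-435,40],[0,0,27.1],0.42],[[-6.5,-435,40],[0,0,27.1],0.42]], grip_force=60)

```text
time: 16.75
ee_pos: [0.5489, -0.3857, 0.097]
tcp_rot: [180.0, -0.0, 160.3]
wrist_force: [-0.1, 0.4, 0.3]
opening: 0.0495
grasp_force: 0.0
```

```bash
python3 chk.py|tail -1; python3 go.py 551 -386.5 24 160.3
```

```text
[([97.0, 272.0], 377, 12, [554.7, -384.9], [35.8, 89.1], 160.5), ([125.0, 309.0], 419, 97, [698.7, -372.6], [34.2, 84.6], 171.8)]
[-2.1 -0.2 73.4] [ 0.01 -0.01  0.04]
[-35.1  21.3  12.5  81.2   0.  -15.4] 16.8
```

>>> play_rows(increments=[[[-2,-0.2,25],[0,0,0],0.42],[[-2,-0.2,45],[0,0,0],0.42],[[-2,-0.2,60],[0,0,0],0.42],[[-2,-0.2,70],[0,0,0],0.42],[[-2,-0.2,74],[0,0,0],0.42],[[-2,-0.2,74],[0,0,0],0.42],[[-2,-0.2,74],[0,0,0],0.6],[[-2,-0.2,74],[0,0,0],0.8],[[-2,-0.2,74],[0,0,0],0.8],[[-2,-0.2,74],[0,0,0],0.8],[[-2,-0.2,74],[0,0,0],0.8]])

```text
time: 17.9
ee_pos: [0.5515, -0.3879, 0.0247]
tcp_rot: [-180.0, 0.1, 160.3]
wrist_force: [-0.4, 0.9, 6.6]
opening: 0.0313
grasp_force: 60.1
```

>>> play_rows(increments=[[[0,0,-10],[0,0,0],0.8],[[0,0,-30],[0,0,0],0.8],[[0,0,-60],[0,0,0],0.8],[[0,0,-80],[0,0,0],0.8],[[0,0,-80],[0,0,0],0.8]])

```text
time: 18.4
ee_pos: [0.5521, -0.3884, 0.1076]
tcp_rot: [-179.9, 0.3, 160.3]
wrist_force: [0.6, -0.1, -0.3]
opening: 0.031
grasp_force: 59.5
```

```bash
python3 go.py 589.8 148.3 100 187.4
```

```text
[145.6 518.    6. ] [ -0.16   0.29 -27.11]
[-35.1  21.5  13.8  82.   -0.  -15.4] 18.4
```

>>> play_rows(increments=[[[11,38,2],[0,0,-2],0.8],[[22,78,3],[0,0,-4],0.8],[[33,118,3],[0,0,-6],0.8],[[44,158,3],[0,0,-8],0.8],[[56,198,3],[0,0,-10],0.8],[[67,238,3],[0,0,-12],0.8],[[78,278,3],[0,0,-14],0.8],[[89,318,3],[0,0,-16],0.8],[[100,358,3],[0,0,-18],0.8],[[112,398,3],[0,0,-20],0.8],[[123,438,3],[0,0,-23],0.8],[[134,478,3],[0,0,-25],0.8],[[145.6,518,3],[0,0,-27.1],0.8],[[145.6,518,3],[0,0,-27.1],0.8],[[145.6,518,3],[0,0,-27.1],0.8],[[145.6,518,3],[0,0,-27.1],0.8]])

```text
time: 20.0
ee_pos: [0.5882, 0.1485, 0.0997]
tcp_rot: [-180.0, -0.1, -172.7]
wrist_force: [-0.9, 0.2, -1.2]
opening: 0.0314
grasp_force: 59.6
```

```bash
python3 go.py 589.8 148.3 66 187.4; python3 - <<'E'
from go import *
im,d=camera("scene")
p=telemetry.get_obs()["ee_pos"]; a=np.radians(7.43); X=np.array([np.cos(a),np.sin(a),0]);Y=np.array([-np.sin(a),np.cos(a),0])
u0,v0=[int(t)-25 for t in proj("scene",p)]
e=cv2.resize(im[v0:v0+60,u0:u0+50],None,fx=9,fy=9,interpolation=3)
def px(q): u,v=proj("scene",q); return (int((u+.5-u0)*9),int((v+.5-v0)*9))
Q=[px(p+X*x+Y*y+[0,0,-.0147]) for x,y in((-.042,-.017),(.042,-.017),(.042,.017),(-.042,.017))]
cv2.polylines(e,[np.array(Q)],True,(255,0,0),1)
save("c9.png",e,1)
E
```

```text
[-1.5 -0.4 33.7] [-0.02 -0.06 -0.06]
[14.2 12.4  1.8 79.4 -0.   6.8] 20.0
```

View pics/c9.png

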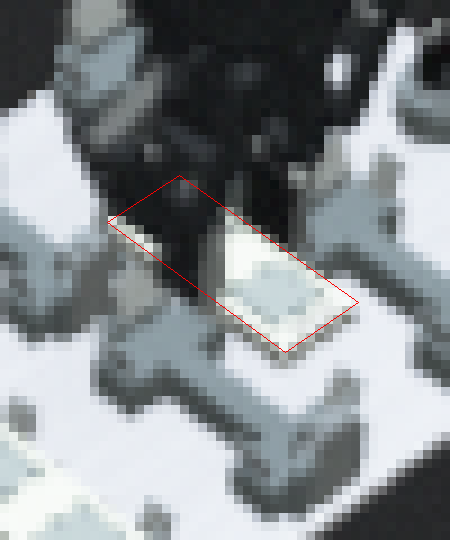

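The outline matches, so I'm pressing this one into nest4.

>>> play_rows(increments=[[[-1.3,-0.4,8],[0,0,0],0.8],[[-1.3,-0.4,16],[0,0,0],0.8],[[-1.3,-0.4,24],[0,0,0],0.8],[[-1.3,-0.4,29],[0,0,0],0.8],[[-1.3,-0.4,33],[0,0,0],0.8],[[-1.3,-0.4,36],[0,0,0],0.8],[[-1.3,-0.4,38],[0,0,0],0.8],[[-1.3,-0.4,38],[0,0,0],0.8]], grip_force=100)

```text
time: 20.85
ee_pos: [0.5903, 0.1492, 0.0631]
tcp_rot: [180.0, 0.1, -172.6]
wrist_force: [0.4, -0.3, 2.6]
opening: 0.0298
grasp_force: 99.6
```

>>> play_rows(increments=[[[0,0,3],[0,0,0],0.8],[[0,0,6],[0,0,0],0.8],[[0,0,9],[0,0,0],0.8],[[0,0,11],[0,0,0],0.8],[[0,0,13],[0,0,0],0.8],[[0,0,14.5],[0,0,0],0.8],[[0,0,15],[0,0,0],0.8]])

```text
time: 21.55
ee_pos: [0.5897, 0.149, 0.0489]
tcp_rot: [180.0, 0.0, -172.6]
wrist_force: [-7.4, -1.6, 18.8]
opening: 0.0293
grasp_force: 102.7
```

>>> play_rows(increments=[[[0,0,1],[0,0,0],0.8],[[0,0,2.5],[0,0,0],0.8],[[0,0,2.5],[0,0,0],0.8],[[0,0,-2],[0,0,0],0.8],[[0,0,-3],[0,0,0],0.8],[[0,0,-3],[0,0,0],0.6],[[0,0,-3],[0,0,0],0.45],[[0,0,-3],[0,0,0],0.45],[[0,0,-10],[0,0,0],0.45],[[0,0,-30],[0,0,0],0.45],[[0,0,-60],[0,0,0],0.45],[[0,0,-90],[0,0,0],0.45],[[0,0,-120],[0,0,0],0.45],[[100,120,-120],[0,0,0],0.45],[[150,-50,-120],[0,0,0],0.45],[[200,-150,-120],[0,0,0],0.45],[[220,-230,-120],[0,0,0],0.45],[[220,-250,-120],[0,0,0],0.45],[[220,-250,-120],[0,0,0],0.45],[[220,-250,-120],[0,0,0],0.45]])

```text
time: 23.55
ee_pos: [0.4195, -0.0829, 0.1682]
tcp_rot: [-180.0, 0.1, -172.6]
wrist_force: [2.3, -0.2, -0.3]
opening: 0.0468
grasp_force: 0.0
```

```bash
python3 chk.py; python3 - <<'E'
from go import *
im,d=camera("scene"); im2,d2=camera("top"); np.save("t10.npy",im2); np.save("t10d.npy",d2); np.save("s10.npy",im)
w=fr(0,170)/1000
u,v=map(int,proj("top",(*w,.055))); a=cv2.resize(im2[v-12:v+12,u-12:u+12],(384,384),interpolation=3)
u1,v1=map(int,proj("scene",(*w,.049))); b=cv2.resize(im[v1-12:v1+12,u1-12:u1+12],(384,384),interpolation=3)
print(u,v,u1,v1,proj("top",(*w,.055)),proj("scene",(*w,.049)))
save("c10.png",np.hstack([a,b]),1)
E
```

```text
(58, -90) [(28, np.float64(35.1)), (55, np.float64(33.6)), (54, np.float64(33.3)), (45, np.float64(33.9)), (19, np.float64(34.6))]
(-58, -90) [(31, np.float64(34.2)), (52, np.float64(33.5)), (47, np.float64(32.3)), (42, np.float64(34.6)), (15, np.float64(33.5))]
(58, 0) [(33, np.float64(34.1)), (58, np.float64(34.2)), (55, np.float64(33.3)), (48, np.float64(34.8)), (22, np.float64(34.8))]
[([175.0, 296.0], 148, 93, [739.1, -253.0], [30.1, 45.7], 159.5), ([125.0, 309.0], 439, 96, [698.7, -372.1], [35.6, 86.7], 171.8)]
194 220 288 152 (np.float64(194.90129015728422), np.float64(220.92946235410355)) (np.float64(288.09405620936144), np.float64(152.39771897856485))
```

View pics/c10.png

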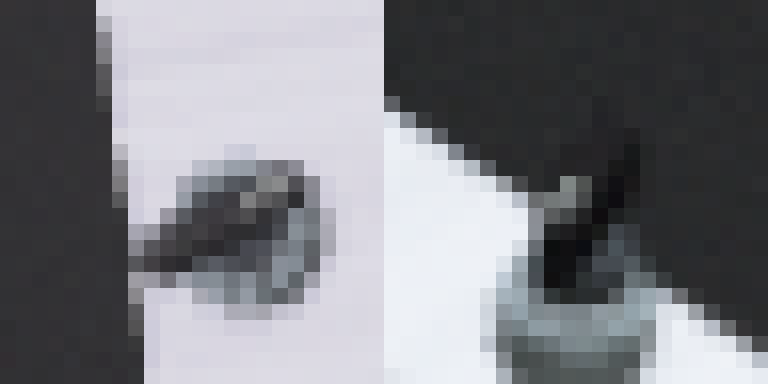

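All three are seated and the bench has no white carriers left. The wing lies roughly along (135,255)→(300,190) in the left crop, with the mark at upper right. Measuring its angle and position.

```bash
python3 - <<'E'
from go import *
im=np.load("t10.npy"); w=fr(0,170)
v0,u0=208,182
P=[];Q=[]
for v in range(208,233):
  for u in range(188,207):
    r=ray("top",u,v,.060)[:2]*1000
    if np.linalg.norm(r-w)<30:
      val=im[v,u].astype(int).max()
      if val<100: P.append(np.r_[r,100-val])
P=np.array(P)
# exclude bench pixels beyond the plate edge: frame y>196
a=np.radians(FA); L=(P[:,:2]-FO)@np.array([[np.cos(a),-np.sin(a)],[np.sin(a),np.cos(a)]])
L7=L[:,1]; print(len(P)); 
r=ray
c=np.average(P[:,:2],axis=0,weights=P[:,2]); C=np.cov((P[:,:2]-c).T,aweights=P[:,2]); ev,V=np.linalg.eigh(C)
print("screw est",w,"centroid",c,"angle",np.degrees(np.arctan2(V[1,1],V[0,1]))%180,np.sqrt(ev)*np.sqrt(12))
for row in im[210:232,186:208].max(2): print(*[f"{x:3d}" for x in row])
b=ray("top",136,242,.17)*1000; print("saline",b)
E
python3 go.py 510.3 309.4 160 -68
```

```text
61
screw est [510.51648116 309.07261017] centroid [506.02368312 317.17453253] angle 92.79197921445689 [28.58065822 49.05143366]
 55  53 141 222 226 226 226 225 225 224 223 223 223 223 223 224 224 224 225 226 227 228
 55  53 127 219 223 223 223 223 223 222 223 225 225 227 227 227 227 228 228 228 228 228
 55  54  90 217 224 224 225 227 227 227 228 228 228 227 228 227 228 227 227 227 227 227
 54  55  85 222 228 228 228 228 228 228 227 228 226 227 226 227 227 226 227 227 228 228
 53  54  63 221 226 226 226 227 227 227 226 226 227 227 228 228 229 229 229 229 228 229
 54  54  53 219 226 226 226 227 228 228 229 230 229 229 229 229 228 228 228 228 228 228
 55  54  53 223 229 230 229 229 228 228 229 229 228 228 228 227 227 227 226 227 227 226
 53  53  54 191 226 229 228 229 227 227 219 216 225 225 226 225 225 226 225 225 226 227
 52  54  53 142 222 226 225 225 202 191 170 166 142 123 149 222 226 226 226 226 226 225
 54  53  54 125 219 225 225 180 152 131  97  88 130 139  85 146 221 225 225 224 225 224
 53  53  55  91 219 226 226 165  95  72  65 127  96  83  50 143 219 223 225 225 226 225
 52 
[... 415 characters left out ...]
 227 226 227 227 227
 52  54  54  54 140 216 218 222 179 170 135 163 117 101 131 217 226 227 226 226 226 226
 53  54  52  55  91 219 225 225 219 219 182 182 174 206 214 224 225 225 225 225 226 225
 53  55  52  52  83 219 224 224 224 223 219 220 220 224 225 225 225 226 224 226 226 227
 51  52  52  54  57 218 225 225 225 225 225 225 224 225 225 225 226 226 227 228 228 228
 55  50  50  52  52 218 225 224 225 225 225 226 227 226 227 227 227 228 228 229 228 228
 53  52  52  51  54 221 226 226 226 227 227 227 228 229 228 227 228 228 228 227 227 227
saline [436.41034775 483.40457341 170.        ]
[-138.3  379.2    8.3] [-1.1000e-01  3.0000e-02 -1.0492e+02]
[-11.3 -12.7 -15.7  86.9  -0.  -18.4] 23.7
```

```bash
python3 - <<'E'
from go import *
w=fr(0,170); im=np.load("t10.npy")
for tag,d in(("a",np.load("t10d.npy")),("b",np.load("top_d.npy"))):
    W=cloud("top",d)*1000; W=W[208:235,182:215].reshape(-1,3)
    m=(W[:,2]>45)&(W[:,2]<75)&(np.linalg.norm(W[:,:2]-w,axis=1)<35); P=W[m][:,:2]; c=P.mean(0); ev,V=np.linalg.eigh(np.cov((P-c).T))
    print(tag,m.sum(),c,np.degrees(np.arctan2(V[1,1],V[0,1]))%180,np.sqrt(ev*12),np.median(W[m][:,2]))
P=[]
for v in range(217,227):
  for u in range(190,202):
    x=int(im[v,u].max())
    if x<92 and not(v>224): P.append(np.r_[ray("top",u,v,.058)[:2]*1000,1])
P=np.array(P)[:,:2]; c=P.mean(0); ev,V=np.linalg.eigh(np.cov((P-c).T)); print(len(P),c,np.degrees(np.arctan2(V[1,1],V[0,1]))%180,np.sqrt(ev*12))
f,cx,cy,R,t=cal("top"); print("cam",-R.T@t)
E
```

```text
a 36 [509.71651669 306.6136572 ] 116.91576930816564 [10.88665166 40.59842701] 58.60960169721126
b 36 [509.65225207 306.86680819] 117.55082503802933 [10.4246025  40.14442054] 58.34422804791932
35 [506.15533624 306.80256027] 109.75707424092123 [14.31634885 34.90600038]
cam [0.37007065 0.05993568 1.54434878]
```

Depth gives the wing as 40 x 10.6 mm at 117° in world, centre about (510,308). Going above it with q6 near -86°, which leaves clockwise range.

>>> play_rows(increments=[[[-10,28,0],[0,0,-8],0.65],[[-20,56,0],[0,0,-16],0.65],[[-30,84,0],[0,0,-24],0.65],[[-40,112,0],[0,0,-32],0.65],[[-50,140,0],[0,0,-40],0.65],[[-60,168,0],[0,0,-48],0.65],[[-70,196,0],[0,0,-56],0.65],[[-80,224,0],[0,0,-64],0.65],[[-90,252,0],[0,0,-72],0.65],[[-100,280,0],[0,0,-80],0.65],[[-110,308,0],[0,0,-88],0.65],[[-120,336,0],[0,0,-96],0.65],[[-130,364,0],[0,0,-104],0.65],[[-138,378,0],[0,0,-110],0.65],[[-138,378,20],[0,0,-110],0.65],[[-138,378,40],[0,0,-110],0.65],[[-138,378,60],[0,0,-110],0.65],[[-138,378,60],[0,0,-110],0.65],[[-138,378,60],[0,0,-110],0.65]], grip_force=30)

```text
time: 25.6
ee_pos: [0.5083, 0.312, 0.1078]
tcp_rot: [180.0, 0.0, -62.5]
wrist_force: [0.2, 0.5, 0.0]
opening: 0.0296
grasp_force: 0.0
```

```bash
python3 go.py 510.1 308.2 65 -63; python3 - <<'E'
from go import *
im,d=camera("scene")
u1,v1=map(int,proj("scene",(.510,.308,.07))); save("c11.png",im[v1-28:v1+28,u1-28:u1+28],10)
E
```

```text
[ 4.2  0.1 42.8] [0.01 0.01 0.45]
[ 31.5  10.9   0.9  80.    0.  -85.9] 25.6
```

View pics/c11.png

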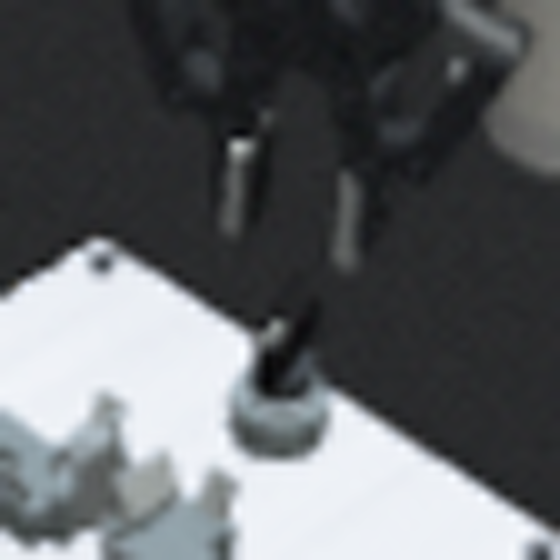

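The fingers straddle the wing, so I'm lowering and closing.

>>> play_rows(increments=[[[4,0,15],[0,0,0.5],0.65],[[4,0,28],[0,0,0.5],0.65],[[4,0,36],[0,0,0.5],0.65],[[4,0,41],[0,0,0.5],0.65],[[4,0,43],[0,0,0.5],0.65],[[4,0,43],[0,0,0.5],0.65],[[4,0,43],[0,0,0.5],0.8],[[4,0,43],[0,0,0.5],0.9],[[4,0,43],[0,0,0.5],1],[[4,0,43],[0,0,0.5],1],[[4,0,43],[0,0,0.5],1],[[4,0,43],[0,0,0.5],1]], grip_force=30)

```text
time: 26.85
ee_pos: [0.5107, 0.3077, 0.0648]
tcp_rot: [-180.0, 0.0, -63.1]
wrist_force: [-1.1, 0.5, 4.9]
opening: 0.0093
grasp_force: 29.9
```

>>> play_rows(increments=[[[0,0,0],[0,0,5],1],[[0,0,0],[0,0,10],1],[[0,0,0],[0,0,15],1],[[0,0,0],[0,0,20],1],[[0,0,0],[0,0,25],1],[[0,0,0],[0,0,30],1],[[0,0,0],[0,0,30],1]], grip_force=40)

```text
time: 27.55
ee_pos: [0.5097, 0.3075, 0.0649]
tcp_rot: [179.9, -0.0, -93.3]
wrist_force: [-6.8, -2.7, 9.3]
opening: 0.0085
grasp_force: 43.8
```

```bash
cat > st.py <<'E'
from h import *
o=telemetry.get_obs(); print({k:np.round(o[k],3) for k in("time","q","ee_pos","tcp_rot","wrist_force","torque","opening","grasp_force")})
E
python3 st.py
```

```text
{'time': np.float64(27.55), 'q': array([ 3.1084e+01,  1.1633e+01, -3.0180e+00,  7.5414e+01,  3.7000e-02,
       -5.5651e+01]), 'ee_pos': array([0.51 , 0.307, 0.065]), 'tcp_rot': array([ 1.79925e+02, -6.00000e-03, -9.32650e+01]), 'wrist_force': array([-6.758, -2.718,  9.349]), 'torque': array([-0.44 ,  1.4  , -0.047]), 'opening': np.float64(0.009), 'grasp_force': np.float64(43.817)}
```

>>> play_rows(increments=[[[0.2,0.5,0],[0,0,6],1],[[0.2,0.6,0],[0,0,12],1],[[0.2,0.6,0],[0,0,18],1],[[0.2,0.6,0],[0,0,24],1],[[0.2,0.6,0],[0,0,30],1],[[0.2,0.6,0],[0,0,30],1]], grip_force=30)

```text
time: 28.15
ee_pos: [0.5087, 0.3078, 0.0649]
tcp_rot: [179.9, -0.0, -123.3]
wrist_force: [-8.7, 1.0, 9.7]
opening: 0.009
grasp_force: 43.9
```

```bash
python3 st.py
```

```text
{'time': np.float64(28.15), 'q': array([ 31.128,  11.546,  -3.118,  75.418,   0.106, -25.597]), 'ee_pos': array([0.509, 0.308, 0.065]), 'tcp_rot': array([ 1.79869e+02, -2.80000e-02, -1.23275e+02]), 'wrist_force': array([-8.747,  0.996,  9.724]), 'torque': array([1.300e-02, 1.944e+00, 1.000e-03]), 'opening': np.float64(0.009), 'grasp_force': np.float64(43.89)}
```

>>> play_rows(increments=[[[0.3,0.8,0],[0,0,6],1],[[0.3,0.8,0],[0,0,12],1],[[0.3,0.8,0],[0,0,18],1],[[0.3,0.8,0],[0,0,24],1],[[0.3,0.8,0],[0,0,30],1],[[0.3,0.8,0],[0,0,30],1]], grip_force=30)

```text
time: 28.75
ee_pos: [0.5079, 0.3085, 0.0649]
tcp_rot: [179.8, -0.1, -153.3]
wrist_force: [-8.8, 3.1, 8.3]
opening: 0.0085
grasp_force: 43.7
```

```bash
python3 st.py
```

```text
{'time': np.float64(28.75), 'q': array([31.207, 11.47 , -3.208, 75.367,  0.161,  4.459]), 'ee_pos': array([0.508, 0.309, 0.065]), 'tcp_rot': array([ 1.79843e+02, -5.60000e-02, -1.53252e+02]), 'wrist_force': array([-8.834,  3.131,  8.288]), 'torque': array([ 0.677,  1.903, -0.016]), 'opening': np.float64(0.008), 'grasp_force': np.float64(43.744)}
```

>>> play_rows(increments=[[[0,0,0],[0,0,6],1],[[0,0,0],[0,0,12],1],[[0,0,0],[0,0,18],1],[[0,0,0],[0,0,24],1],[[0,0,0],[0,0,30],1],[[0,0,0],[0,0,30],1]], grip_force=30)

```text
time: 29.35
ee_pos: [0.5076, 0.3095, 0.0649]
tcp_rot: [179.8, -0.2, 176.8]
wrist_force: [-9.5, 8.9, 7.4]
opening: 0.0089
grasp_force: 43.6
```

```bash
python3 st.py
```

```text
{'time': np.float64(29.35), 'q': array([31.252, 11.478, -3.199, 75.329,  0.269, 34.46 ]), 'ee_pos': array([0.508, 0.31 , 0.065]), 'tcp_rot': array([ 1.79782e+02, -1.58000e-01,  1.76792e+02]), 'wrist_force': array([-9.459,  8.913,  7.434]), 'torque': array([ 1.737,  2.119, -0.034]), 'opening': np.float64(0.009), 'grasp_force': np.float64(43.596)}
```

>>> play_rows(increments=[[[0.5,0.5,0],[0,0,6],1],[[1,1,0],[0,0,12],1],[[1,1,0],[0,0,18],1],[[1,1,0],[0,0,24],1],[[1,1,0],[0,0,30],1],[[1,1,0],[0,0,30],1]], grip_force=30)

```text
time: 29.95
ee_pos: [0.5079, 0.3107, 0.0649]
tcp_rot: [179.8, -0.1, 146.8]
wrist_force: [-4.3, 9.3, 3.4]
opening: 0.0085
grasp_force: 43.1
```

```bash
python3 st.py
```

```text
{'time': np.float64(29.95), 'q': array([31.361, 11.463, -3.21 , 75.212,  0.211, 64.596]), 'ee_pos': array([0.508, 0.311, 0.065]), 'tcp_rot': array([ 1.79806e+02, -1.41000e-01,  1.46766e+02]), 'wrist_force': array([-4.329,  9.264,  3.416]), 'torque': array([ 1.914,  0.848, -0.013]), 'opening': np.float64(0.009), 'grasp_force': np.float64(43.146)}
```

>>> play_rows(increments=[[[0,0.5,0],[0,0,6],1],[[0,1,0],[0,0,12],1],[[0,1.3,0],[0,0,18],1],[[0,1.3,0],[0,0,24],1],[[0,1.3,0],[0,0,30],1],[[0,1.3,0],[0,0,30],1]], grip_force=30)

```text
time: 30.55
ee_pos: [0.5087, 0.3115, 0.0649]
tcp_rot: [179.9, -0.2, 116.8]
wrist_force: [-2.8, 8.7, 3.6]
opening: 0.009
grasp_force: 43.2
```

```bash
python3 st.py
```

```text
{'time': np.float64(30.55), 'q': array([31.406, 11.62 , -3.026, 75.239,  0.176, 94.647]), 'ee_pos': array([0.509, 0.312, 0.065]), 'tcp_rot': array([179.901,  -0.185, 116.76 ]), 'wrist_force': array([-2.763,  8.696,  3.617]), 'torque': array([ 1.57e+00,  6.51e-01, -1.00e-03]), 'opening': np.float64(0.009), 'grasp_force': np.float64(43.152)}
```

>>> play_rows(increments=[[[0,0.5,0],[0,0,6],1],[[0,1,0],[0,0,12],1],[[0,1.2,0],[0,0,18],1],[[0,1.2,0],[0,0,24],1],[[0,1.2,0],[0,0,30],1],[[0,1.2,0],[0,0,30],1]], grip_force=30)

```text
time: 31.15
ee_pos: [0.5099, 0.3118, 0.0649]
tcp_rot: [180.0, -0.2, 86.7]
wrist_force: [-2.5, 5.9, 4.1]
opening: 0.0092
grasp_force: 43.2
```

```bash
python3 st.py
```

```text
{'time': np.float64(31.15), 'q': array([ 31.383,  11.781,  -2.843,  75.271,   0.145, 124.639]), 'ee_pos': array([0.51 , 0.312, 0.065]), 'tcp_rot': array([ 1.79996e+02, -1.79000e-01,  8.67440e+01]), 'wrist_force': array([-2.48 ,  5.948,  4.141]), 'torque': array([ 1.321,  0.564, -0.022]), 'opening': np.float64(0.009), 'grasp_force': np.float64(43.181)}
```

>>> play_rows(increments=[[[-0.2,0.5,0],[0,0,6],1],[[-0.4,0.9,0],[0,0,12],1],[[-0.4,1,0],[0,0,18],1],[[-0.4,1,0],[0,0,24],1],[[-0.4,1,0],[0,0,30],1],[[-0.4,1,0],[0,0,30],1]], grip_force=30)

```text
time: 31.75
ee_pos: [0.5102, 0.3118, 0.0653]
tcp_rot: [-179.9, -0.1, 57.3]
wrist_force: [-5.0, 4.3, 8.7]
opening: 0.0086
grasp_force: 229.5
```

```bash
python3 st.py
```

```text
{'time': np.float64(31.75), 'q': array([ 3.13700e+01,  1.18300e+01, -2.73700e+00,  7.53480e+01,
        1.27000e-01,  1.54109e+02]), 'ee_pos': array([0.51 , 0.312, 0.065]), 'tcp_rot': array([-1.79923e+02, -1.32000e-01,  5.72600e+01]), 'wrist_force': array([-4.999,  4.288,  8.684]), 'torque': array([0.789, 1.006, 5.748]), 'opening': np.float64(0.009), 'grasp_force': np.float64(229.452)}
```

The screw is on its stop (torque 5.7 N m). I'll unload in small steps to find the stop angle.

>>> play_rows(increments=[[[0,0,0],[0,0,-2],1],[[0,0,0],[0,0,-2],1]])

```text
time: 31.95
ee_pos: [0.5102, 0.3118, 0.0653]
tcp_rot: [-179.9, -0.1, 59.5]
wrist_force: [-4.0, 4.2, 7.4]
opening: 0.0088
grasp_force: 205.8
```

```bash
python3 st.py
```

```text
{'time': np.float64(31.95), 'q': array([ 3.13680e+01,  1.18310e+01, -2.73800e+00,  7.53430e+01,
        1.32000e-01,  1.51892e+02]), 'ee_pos': array([0.51 , 0.312, 0.065]), 'tcp_rot': array([-1.79925e+02, -1.40000e-01,  5.94760e+01]), 'wrist_force': array([-4.021,  4.225,  7.414]), 'torque': array([0.907, 0.979, 5.167]), 'opening': np.float64(0.009), 'grasp_force': np.float64(205.833)}
```

>>> play_rows(increments=[[[0,0,0],[0,0,-3],1],[[0,0,0],[0,0,-3],1]])

```text
time: 32.15
ee_pos: [0.5102, 0.3118, 0.0652]
tcp_rot: [-179.9, -0.1, 62.4]
wrist_force: [-5.9, 4.2, 8.0]
opening: 0.0086
grasp_force: 174.8
```

```bash
python3 st.py
```

```text
{'time': np.float64(32.15), 'q': array([ 3.13620e+01,  1.18350e+01, -2.74200e+00,  7.53410e+01,
        1.45000e-01,  1.48923e+02]), 'ee_pos': array([0.51 , 0.312, 0.065]), 'tcp_rot': array([-1.79918e+02, -1.45000e-01,  6.24400e+01]), 'wrist_force': array([-5.912,  4.16 ,  7.962]), 'torque': array([1.028, 1.079, 4.314]), 'opening': np.float64(0.009), 'grasp_force': np.float64(174.785)}
```

>>> play_rows(increments=[[[0,0,0],[0,0,-7],1],[[0,0,0],[0,0,-13],1],[[0,0,0],[0,0,-13],1]])

```text
time: 32.45
ee_pos: [0.5102, 0.3117, 0.065]
tcp_rot: [-179.9, -0.2, 75.3]
wrist_force: [-5.3, 6.5, 4.4]
opening: 0.009
grasp_force: 67.7
```

```bash
python3 st.py
```

```text
{'time': np.float64(32.45), 'q': array([ 31.338,  11.85 ,  -2.754,  75.325,   0.191, 136.034]), 'ee_pos': array([0.51 , 0.312, 0.065]), 'tcp_rot': array([-179.911,   -0.183,   75.304]), 'wrist_force': array([-5.283,  6.544,  4.388]), 'torque': array([1.529, 1.146, 1.425]), 'opening': np.float64(0.009), 'grasp_force': np.float64(67.71)}
```

Stop is at tool yaw ≈ 81.5°. Backing off 90° from there, to yaw 171.5°.

>>> play_rows(increments=[[[0,0,0],[0,0,-8],1],[[0,-0.3,0],[0,0,-16],1],[[-0.2,-0.7,0],[0,0,-24],1],[[-0.4,-1,0],[0,0,-32],1],[[-0.6,-1.4,0],[0,0,-40],1],[[-0.8,-1.6,0],[0,0,-48],1],[[-1.1,-1.8,0],[0,0,-56],1],[[-1.4,-2,0],[0,0,-64],1],[[-1.6,-2,0],[0,0,-72],1],[[-2,-2,0],[0,0,-80],1],[[-2.3,-2,0],[0,0,-88],1],[[-2.6,-1.9,0],[0,0,-96],1],[[-2.6,-1.9,0],[0,0,-96],1],[[-2.6,-1.9,0],[0,0,-96],1]])

```text
time: 33.85
ee_pos: [0.5076, 0.3098, 0.0649]
tcp_rot: [179.8, -0.1, 171.0]
wrist_force: [-7.2, 8.2, 5.0]
opening: 0.009
grasp_force: 43.3
```

```bash
python3 st.py
```

```text
{'time': np.float64(33.85), 'q': array([31.292, 11.424, -3.256, 75.259,  0.232, 40.282]), 'ee_pos': array([0.508, 0.31 , 0.065]), 'tcp_rot': array([ 1.79783e+02, -1.03000e-01,  1.71010e+02]), 'wrist_force': array([-7.234,  8.19 ,  5.021]), 'torque': array([1.803, 1.373, 0.109]), 'opening': np.float64(0.009), 'grasp_force': np.float64(43.285)}
```

>>> play_rows(increments=[[[0,0,0],[0,0,0],0.85],[[0,0,0],[0,0,0],0.7],[[0,0,0],[0,0,0],0.65],[[0,0,0],[0,0,0],0.65],[[0,0,-15],[0,0,0],0.65],[[0,0,-40],[0,0,0],0.65],[[0,0,-80],[0,0,0],0.65],[[0,0,-120],[0,0,0],0.65],[[20,-50,-150],[0,0,0],0.65],[[40,-100,-150],[0,0,0],0.65],[[60,-150,-150],[0,0,0],0.65],[[80,-200,-150],[0,0,0],0.65],[[90,-250,-150],[0,0,0],0.65],[[100,-300,-150],[0,0,0],0.65],[[100,-350,-150],[0,0,0],0.65],[[100,-400,-150],[0,0,0],0.65],[[100,-420,-150],[0,0,0],0.65],[[100,-420,-150],[0,0,0],0.65]])

```text
time: 35.65
ee_pos: [0.3419, -0.0953, 0.2156]
tcp_rot: [-179.9, 0.1, 170.5]
wrist_force: [-0.6, 0.5, 0.3]
opening: 0.0299
grasp_force: 0.0
```

```bash
python3 chk.py; python3 - <<'E'
from go import *
im,d=camera("top"); w=fr(0,170)
W=cloud("top",d)*1000; W=W[208:235,182:215].reshape(-1,3)
m=(W[:,2]>45)&(W[:,2]<75)&(np.linalg.norm(W[:,:2]-w,axis=1)<35); P=W[m][:,:2]; c=P.mean(0); ev,V=np.linalg.eigh(np.cov((P-c).T))
print(m.sum(),c,np.degrees(np.arctan2(V[1,1],V[0,1]))%180,np.sqrt(ev*12))
s,_=camera("scene"); save("c12.png",s[100:330,60:340],2.5)
E
```

```text
(58, -90) [(36, np.float64(34.4)), (57, np.float64(33.9)), (52, np.float64(33.1)), (47, np.float64(34.7)), (22, np.float64(34.7))]
(-58, -90) [(32, np.float64(34.9)), (49, np.float64(33.4)), (43, np.float64(33.3)), (44, np.float64(35.1)), (18, np.float64(33.3))]
(58, 0) [(29, np.float64(35.2)), (51, np.float64(33.7)), (48, np.float64(32.9)), (43, np.float64(34.7)), (22, np.float64(33.3))]
[([175.0, 296.0], 146, 94, [739.1, -253.0], [30.1, 45.7], 159.5), ([125.0, 309.0], 438, 96, [698.7, -372.1], [35.6, 86.7], 171.8)]
36 [510.26476929 306.76732097] 172.8018428199911 [11.09809771 38.62733712]
```

View pics/c12.png

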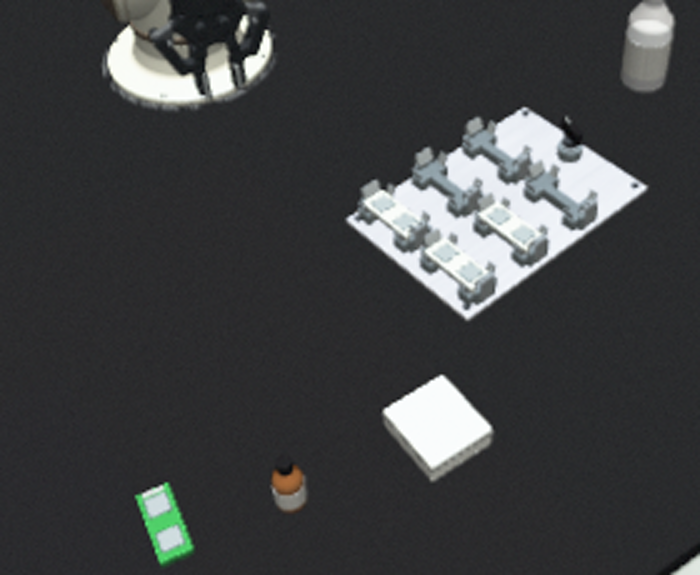

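Three carriers are seated, the wing is at about 172° (a quarter turn back from the stop at about 82°), and the bottles and slide box have not moved. Handing in.

```bash
python3 -c "
from workcell import workorder; print(workorder.job_done())"
```

```text
the job is handed in; nothing more can be done
None
```

I loaded all three slide carriers face up into nests 0, 3 and 4, turned the thumbscrew clockwise to its stop and backed it off about a quarter turn (stop angle read from wrist torque), then handed the job in without seeing the judge's result.

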